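Run the lapping plate and stop it on its index

ROBOT

A 6-joint arm with a two-finger parallel gripper is mounted at the origin on the work surface. World frame = base frame: x ahead of the robot, y to its left, z up, the work surface at z = 0. Lengths are in m, angles in rad, forces in N, time in s.
With the tool pointing down it reaches from about 0.3 to 0.95 m from the base axis. Payload 3.1 kg.
Tool frame: the origin (TCP) lies at the very end of the fingers, on their centre line; the grasp point (between the pads) lies r.grip_point_offset behind it (r.grip_point_offset is the distance from the TCP to the grasp point, in m); z points along the fingers, y is the line along which they close (so a half turn about z gives the same grasp; the last joint's range is limited). The gripper opens to 85 mm and grips with 20 to 120 N. Pads are 22 mm wide; open, the fingers measure 114 mm over their backs; the gripper's body (76 mm by 85 mm) begins 54 mm behind the grasp point. The pads swing forward as they close: fully open they stand 13 mm farther back than shut.
Start: joints at [-1.208, 0.308, 1.634, -0, 1.2, -0.07], TCP at [0.262, -0.567, 0.231] pointing down, gripper open.
Joint ranges: [-3.06, 3.06], [-0.79, 1.96], [0.05, 2.63], [-1.19, 4.34], [0.05, 2.64], [-2.94, 2.94]. Speed limits (rad/s): [2.79, 2.79, 3.14, 3.14, 3.14, 3.14].

INTERFACE

Orientations are given as a rotation vector (axis times angle).
In Python, from plant import readout, read_camera, ticket, r gives the robot as it stands. The module is installed in compiled form; this text tells all that it offers.
- The arm moves only by the tool move_arm, never from a script. Its argument "steps" is a list of rows, each an object of numbers: "rx", "ry", "rz": the turn, a rotation vector about the tool's x, y, z in rad; "tx", "ty", "tz": the shift along the tool's x, y, z in cm; "fingers": the opening, from 0 (shut) to 1 (fully open). A call has 1 to 20 rows; each row shifts and turns the commanded pose from where the row before left it, along the tool's axes as they then stand; what a row does not reach is not made up. A row lasts 1/10 s, in which the tool goes at most 50 mm and 8.59 degrees, less where a joint would pass 70% of its speed; a pose out of reach is approached as far as the arm can. A call with a gripper value outside its range is refused whole. The fingers move at their own pace and stop on an object; the grip force is fixed at half the most. Time passes only in rows, so rows that do not move let the fingers close. It gives the time, the measured TCP pose, the force, the opening and the grip force at its end, in the units of the state.
- readout.read_state(): the state, without advancing time (a new reading comes with each control period).
- read_camera(name): name is "scene" or "top" or "wrist"; returns a dict with "img" (420x560x3 uint8, red, green, blue), "mtx" (3x3 intrinsics, pixels), "D" ([k1, k2, p1, p2, k3] as OpenCV has them; the pictures are not rectified), "rvec" (rotation vector, rad) and "tvec" (3), from world to camera coordinates, as OpenCV has them. Camera axes: x right, y down, z forward; pixel columns grow to the right and rows downward; lengths in m; the calibration is good to about 2 mm. A picture is of the moment at which its call begins. There is no depth.
- ticket.close_job(): hands the job in; it is judged then, once.
The state is a dict: "t": time; "joints": joint angles; "dq": joint speeds; "tau": joint torques, N m; "tcp_pos": TCP position; "orientation": TCP orientation; "ft_force": force on the tool from outside, world axes, zero at the start; "ft_torque": the same for the moment, N m; "finger_gap": finger opening in m; "grip_force": force on a finger pad.
Only numpy, scipy, OpenCV 4.12 (cv2) and the standard library are available. Lean on these libraries where they do the work, as an engineer would, in place of code of your own. Each camera call takes 0.05 s, during which the arm holds its last target. There are 200 camera calls.

TASK

Take the revolving handle of the crank on the lapping stand and crank the plate anticlockwise (seen from above) up to 20 turns a minute; keep the plate between 17 and 23 turns a minute without a break for at least five seconds, and never let it go over 28. Then stop the plate with its brass line at the fixed pointer and let go, everything at rest. The crank drags the plate through a slipping oil coupling, so it is the plate's speed that counts; leave the dressing puck in its guide and do not disturb the other things on the bench.

Things in the scene. Friction and masses are not known exactly. Their poses are not given: they have to be found in the camera images.
- stand: lapping stand fixed to the bench: green drum 324 mm across, 50 mm tall; origin on its vertical axis at bench height. In its own axes (turned about the vertical) the puck guide, with a post to 105 mm above the bench, is at +x, the pointer at -y, and at +y a green ledge (130 mm square, reaching 270 mm from the axis, top 48 mm above the bench)
- hub (a point): centre of the steel lapping plate, on its top face, on the vertical axis about which plate and crank both turn. Plate 280 mm across, 22 mm thick, its top 75 mm above the bench. Axes as the stand's, z up
- plate (a joint): plate's angle against the stand, rad, growing anticlockwise from above, unlimited, counting on over turns (20 turns a minute = 2.09 rad/s). 0: brass line along the stand's +x; line at the pointer: -pi/2 plus whole turns. Inertia 0.108 kg m2 (11 kg), give or take a quarter. Bearing drag 0.015 N m per rad/s. The rubbing puck adds dry friction, nominally 0.17 N m, actually 0.11 to 0.26
- crank (a joint): crank's angle against the PLATE (not the stand), rad, anticlockwise, unlimited; 0: arm over the brass line. Oil coupling: torque on the plate = 0.15 N m per rad/s of this joint's speed (crank's lead), either way. A crank held still brakes the plate, one let go is carried along. Lead needed at 20 turns a minute: 0.9 to 2 rad/s; a resting plate starts only above 0.75 to 1.75
- sleeve: the crank's handle: black upright sleeve 30 mm across and 62 mm tall, spinning freely on its pin, so the gripper need not turn with it. Origin at its underside, 157 mm above the bench; top at 219 mm. The flat aluminium crank arm under it is 26 mm wide, its top 155 mm above the bench; crank hub on the axis 48 mm across. Crank 0.25 kg
- grip (a point): middle of the handle sleeve, 70 mm from the plate's axis, 189 mm above the bench; goes round with the crank
- line (a point): outer end of the plate's brass line, on the rim at the top face, 140 mm from the axis. The line is inlaid flush, 14 mm wide, from 43 to 140 mm from the axis
- pointer (a point): point on the rim circle (140 mm from the axis, at the plate's top face) that the fixed aluminium pointer aims at; the pointer is a 32 mm wide post outside the rim, 75 mm tall, with a flat wedge on top whose tip ends at this point, across from the ledge
- puck: dressing puck, aluminium, 60 mm across, 37 mm tall, nominally 0.3 kg, on three ball feet on the plate, 98 mm from the axis; origin at the middle of its underside, z up. It has about 2.5 mm of play in a square steel frame fixed to the stand, stays there while the plate turns under it, and may spin
- oil: white oil bottle, 56 mm across, 130 mm tall, on the bench; leave alone. Origin at its underside
- spare_puck: a second puck like the first, lying on the bench; leave alone. Origin at its underside
- brush: hand brush lying on the bench; leave alone
- spanner: spanner lying on the bench; leave alone
- dish: white bowl, 90 mm across, 35 mm tall, on the bench; leave alone. Origin at its underside
- drill_block: wooden block 80 x 50 x 30 mm with drill shanks standing in it, 65 mm tall in all, on the bench; leave alone. Origin at its underside
- collet: steel collet, 40 mm across, 42 mm tall, standing on the stand's ledge; leave alone. Origin at its underside
Things that resemble listed ones, but are neither listed nor needed, are in the scene too. What is shaped like the puck but orange or purple is not meant.

How it is judged:
On the way, in this order (a step that is already met when the one before it is completed fails the run):
1. the plate runs anticlockwise at 17 to 23 turns a minute for five seconds on end (velocity of joint plate between 1.78 and 2.41 rad/s), for 5 s.
2. the plate stands still with its brass line at the pointer (horizontal distance between line and pointer below 0.016 m and velocity of joint plate between -0.06 and 0.06 rad/s), for 0.4 s.
At the end, for the whole second after the job is handed in: the plate stands still (under 0.06 rad/s) with the outer end of its brass line within 16 mm of the pointer's place on the rim, the puck rests in its guide on the plate, and the crank is released (all of step 2 and linear speed of puck below 0.02 m/s and horizontal distance between puck and hub between 0.085 and 0.111 m and height (world z) of puck below 0.085 m); the robot touches nothing.
It fails at once if the plate goes over 28 turns a minute (velocity of joint plate above 2.95 rad/s).
It fails at once if the puck is taken out of its guide or tipped (distance of puck from where it was at the start of the episode above 0.02 m or angle between puck's own z axis and vertical above 0.3 rad).
It fails at once if other things on the bench are disturbed (distance of any of oil, spare_puck, brush, spanner, dish, drill_block, collet from where it was at the start of the episode above 0.03 m).
It also fails if it takes over 58 s, if anything falls off the work surface, if the arm or the gripper's body presses on something with over 40 N, if the wrist force passes 120 N, or if a joint passes its speed limit or range.

## Working session

There is one attempt and no reset: what is moved stays moved. The work goes in short steps, Python scripts to look and compute and a tool call to move; the robot and the scene stay as the last step left them, time stands still between calls to the robot, and variables do not carry over. Pictures are saved under pics/ and viewed, at most 10 in all, crops included, and the job is handed in when it is done.

Besides the shell and the picture viewer there is one more tool, called after ">>>" by a JSON object that holds its "op" and its "data". move_arm: Moves the arm, as the interface text tells. Its arguments: {"type":"object","properties":{"steps":{"type":"array"}},"required":["steps"]}

```bash
mkdir -p pics
python3 - <<'E'
from plant import readout, read_camera, r
import cv2
for n in ("scene","top"):
    d=read_camera(n); cv2.imwrite(f"pics/{n}0.png",cv2.resize(d["img"][:,:,::-1],(800,600),interpolation=cv2.INTER_CUBIC))
    print(n,d["mtx"].round(1).tolist(),d["D"],d["rvec"],d["tvec"])
print(readout.read_state(), r.grip_point_offset)
E
```

```text
scene [[506.5, 0.0, 274.4], [0.0, 506.5, 218.1], [0.0, 0.0, 1.0]] [-0.06214635  0.          0.          0.          0.        ] [ 1.46711323  2.3218388  -0.67109746] [ 0.21638293 -0.36625942  1.83619379]
top [[435.7, 0.0, 280.2], [0.0, 435.7, 212.5], [0.0, 0.0, 1.0]] [0.02654806 0.         0.         0.         0.        ] [ 2.18780134 -2.18319728  0.10952677] [-0.00586714  0.5763153   1.63206693]
{'t': 0.1, 'joints': array([-1.20771145e+00,  3.08957118e-01,  1.63505251e+00, -8.28393293e-07,
        1.19969260e+00, -6.97014542e-02]), 'dq': array([-0.00165808, -0.00325902, -0.00357705,  0.00062971,  0.00060624,
       -0.00060624]), 'tau': array([-1.10572102e-03, -4.16407478e+01, -2.77644593e+01, -1.32744176e-04,
        4.00339341e-03, -6.38236813e-06]), 'tcp_pos': array([ 0.26183617, -0.56669209,  0.23014072]), 'orientation': array([-3.06628683e+00, -6.74078448e-01,  4.85230532e-04]), 'ft_force': array([0.62700294, 0.57631003, 0.46340809]), 'ft_torque': array([ 0.00194115, -0.03984749,  0.06133781]), 'grip_force': 0.0, 'finger_gap': 0.08510260286402602} 0.0187
```

View pics/scene0.png

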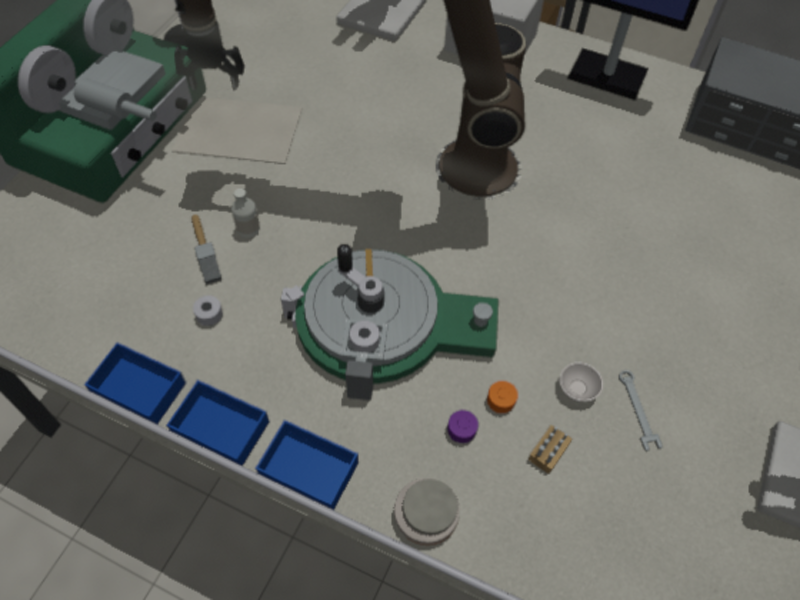

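View pics/top0.png

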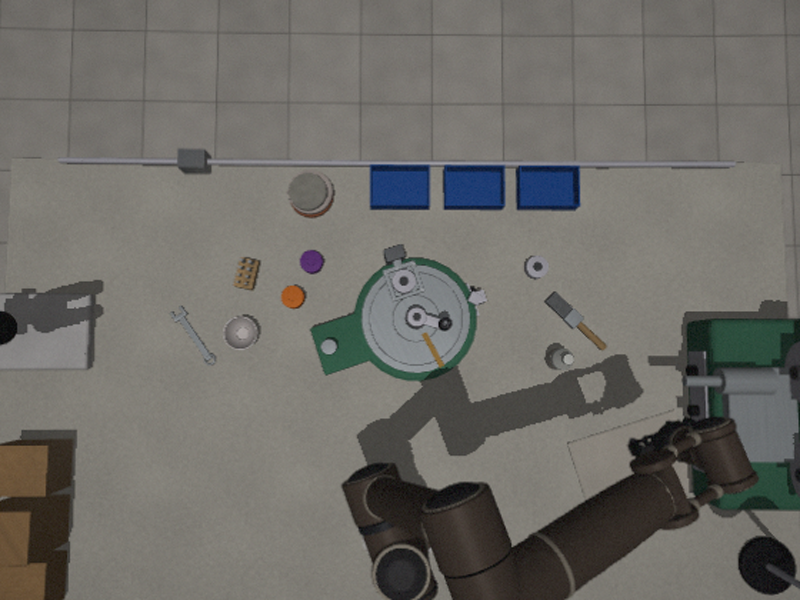

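The top view shows the stand at about (418,318) px (800-wide), the handle at (445,322), the brass line running to (441,366), the pointer at (475,295) and the puck in its frame at (403,281). The orange (292,296) and purple (311,261) discs are decoys. The spare puck is at (536,266). I'll check this in an enlarged crop.

Run:
```python
from plant import read_camera
import cv2
d=read_camera("top"); cv2.imwrite("pics/top1.png",cv2.resize(d["img"][165:270,210:350,::-1],(800,600),interpolation=cv2.INTER_CUBIC))
d=read_camera("scene"); cv2.imwrite("pics/scene1.png",cv2.resize(d["img"][160:286,195:363,::-1],(800,600),interpolation=cv2.INTER_CUBIC))
```

```text
(no output)
```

View pics/top1.png

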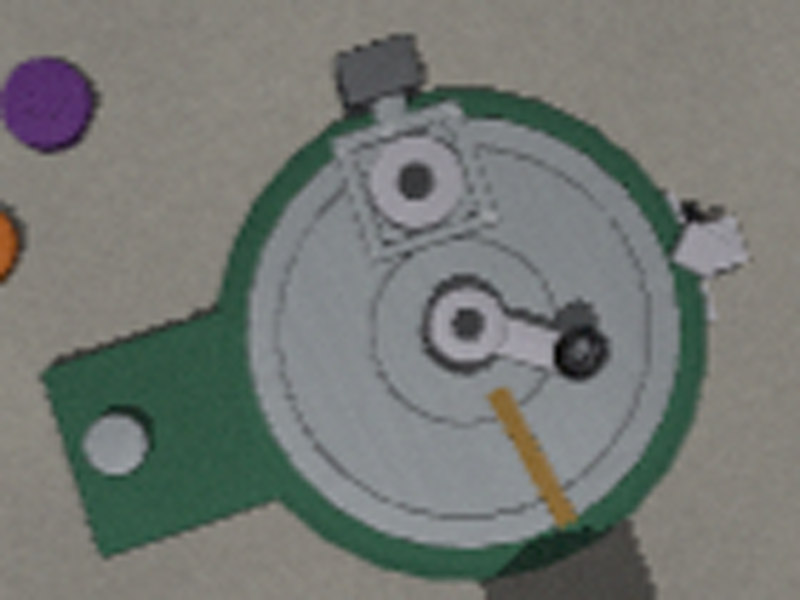

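View pics/scene1.png

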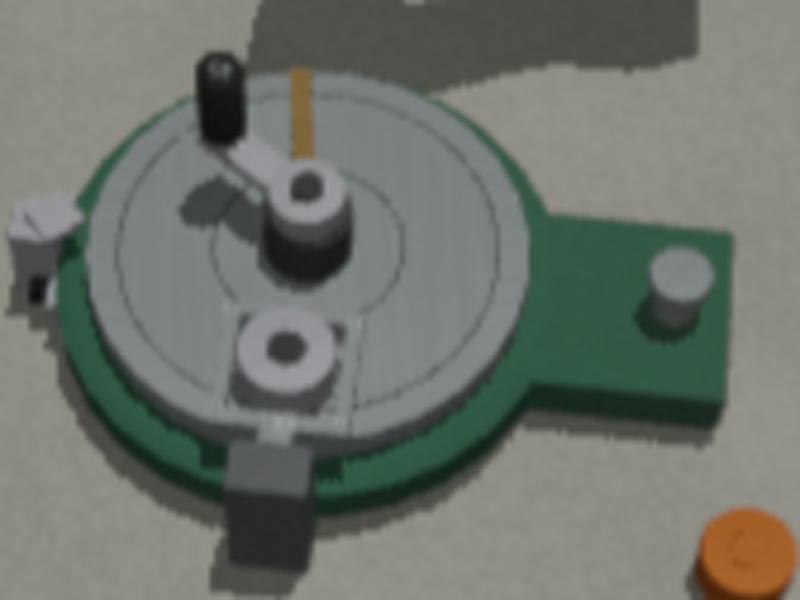

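The crops confirm the layout. In the top crop the sleeve top is at (583,351), the rim spans 247..681, the line ends at (567,525), the pointer tip is at about (676,258) and the puck is in its guide at (415,182). In the scene crop the sleeve top is at (221,66).

```bash
cat > h.py <<'E'
import numpy as np, cv2
from plant import read_camera, readout, r
def ray(d,uv,z):
    """world xy of pixels uv (original image) at height z"""
    p=cv2.undistortPoints(np.array(uv,float).reshape(-1,1,2),d["mtx"],d["D"]).reshape(-1,2)
    R=cv2.Rodrigues(d["rvec"])[0]; c=-R.T@np.ravel(d["tvec"])
    w=np.c_[p,np.ones(len(p))]@R
    return c[:2]+w[:,:2]*((z-c[2])/w[:,2])[:,None]
def circ(P):
    A=np.c_[2*P,np.ones(len(P))]; s=np.linalg.lstsq(A,(P**2).sum(1),rcond=None)[0]
    return s[:2],np.sqrt(s[2]+s[:2]@s[:2])
E
python3 - <<'E'
from h import *
t=read_camera("top"); s=read_camera("scene")
T=lambda a:np.array(a)/(800/140)+[209.6,164.6]
S=lambda a:np.array(a)/(800/168)+[194.6,159.6]
def hitc(d,f,a,z): return ray(d,f(np.atleast_2d(a).astype(float)),z)
print("rim top",circ(hitc(t,T,[[247,330],[681,330],[463,550],[300,190],[620,178],[310,480],[615,485]],.075)))
print("rim scene",circ(hitc(s,S,[[88,245],[530,250],[300,71],[110,160],[500,150],[180,400],[480,385]],.075)))
print("sleeve",hitc(t,T,[583,351],.219),hitc(s,S,[221,66],.219))
print("line out/in",hitc(t,T,[[567,525],[498,392]],.075),hitc(s,S,[[301,70],[303,157]],.075))
print("pointer",hitc(t,T,[676,258],.075),hitc(s,S,[82,222],.075))
print("puck",hitc(t,T,[415,182],.112),hitc(s,S,[286,347],.112))
for z in (.155,.165,.175,.185): print("hub",z,hitc(t,T,[467,323],z),hitc(s,S,[307,187],z))
print("ledge dir",hitc(t,T,[[45,375],[105,556],[220,308],[278,500]],.048))
E
```

```text
rim top (array([ 0.53633017, -0.04342852]), np.float64(0.13978535817261664))
rim scene (array([ 0.52784668, -0.04003131]), np.float64(0.1411857342859478))
sleeve [[ 0.5145672  -0.10686036]] [[ 0.52267017 -0.09978793]]
line out/in [[ 0.41084785 -0.10869749]
 [ 0.49581032 -0.06467813]] [[ 0.40601863 -0.10710675]
 [ 0.46896622 -0.07465922]]
pointer [[ 0.5826196  -0.17993075]] [[ 0.57523221 -0.17855483]]
puck [[ 0.62700075 -0.01043735]] [[ 0.62175924 -0.01025195]]
hub 0.155 [[ 0.53499337 -0.04149558]] [[ 0.53875122 -0.03647634]]
hub 0.165 [[ 0.53434355 -0.04108532]] [[ 0.54496414 -0.03329522]]
hub 0.175 [[ 0.53369372 -0.04067507]] [[ 0.55117705 -0.0301141 ]]
hub 0.185 [[ 0.5330439  -0.04026481]] [[ 0.55738997 -0.02693298]]
ledge dir [[0.50733104 0.22935572]
 [0.39012696 0.18893608]
 [0.55138582 0.11580075]
 [0.42635242 0.07715301]]
```

>>> {"op": "move_arm", "data": {"steps": [{"tx":3.5,"ty":-2.6,"tz":-1},{"tx":3.5,"ty":-2.6,"tz":-1},{"tx":3.5,"ty":-2.6,"tz":-1},{"tx":3.5,"ty":-2.6,"tz":-1},{"tx":3.5,"ty":-2.6},{"tx":3.5,"ty":-2.6},{"tx":3.5,"ty":-2.6},{"tx":3.5,"ty":-2.6},{"tx":3.5,"ty":-2.6},{"tx":3.5,"ty":-2.6},{"tx":3.5,"ty":-2.6},{"tx":3.5,"ty":-2.6},{"rz":-0.142},{"rz":-0.142},{"rz":-0.142},{"rz":-0.142},{"rz":-0.142},{"rz":-0.142},{"rz":-0.142},{"rz":-0.142}]}}

```text
$.steps[0]: bad value
```

Run:
```python
from h import *
d=read_camera("wrist"); cv2.imwrite("pics/w0.png",cv2.resize(d["img"][:,:,::-1],(800,600)))
s=readout.read_state(); print(s["t"],s["tcp_pos"],cv2.Rodrigues(s["orientation"])[0].round(4),s["joints"].round(3),s["ft_force"])
```

```text
0.35 [ 0.26203722 -0.56719411  0.23094457] [[ 9.078e-01  4.194e-01 -2.000e-04]
 [ 4.194e-01 -9.078e-01  6.000e-04]
 [ 1.000e-04 -6.000e-04 -1.000e+00]] [-1.208  0.308  1.634  0.     1.2   -0.07 ] [ 0.27994571 -0.05903157  0.4038814 ]
```

View pics/w0.png

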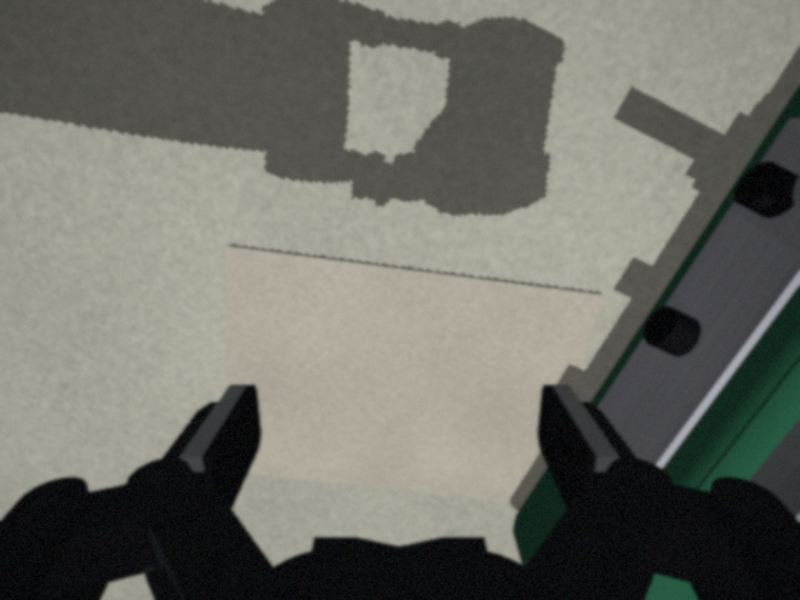

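The arm did not move: rows seem to need every field. The wrist picture only shows bare bench and the fingers.

>>> {"op": "move_arm", "data": {"steps": [{"rx":0,"ry":0,"rz":0,"tx":3.5,"ty":-2.6,"tz":-1,"fingers":1},{"rx":0,"ry":0,"rz":0,"tx":3.5,"ty":-2.6,"tz":-1,"fingers":1},{"rx":0,"ry":0,"rz":0,"tx":3.5,"ty":-2.6,"tz":-1,"fingers":1},{"rx":0,"ry":0,"rz":0,"tx":3.5,"ty":-2.6,"tz":-1,"fingers":1},{"rx":0,"ry":0,"rz":0,"tx":3.5,"ty":-2.6,"tz":0,"fingers":1},{"rx":0,"ry":0,"rz":0,"tx":3.5,"ty":-2.6,"tz":0,"fingers":1},{"rx":0,"ry":0,"rz":0,"tx":3.5,"ty":-2.6,"tz":0,"fingers":1},{"rx":0,"ry":0,"rz":0,"tx":3.5,"ty":-2.6,"tz":0,"fingers":1},{"rx":0,"ry":0,"rz":0,"tx":3.5,"ty":-2.6,"tz":0,"fingers":1},{"rx":0,"ry":0,"rz":0,"tx":3.5,"ty":-2.6,"tz":0,"fingers":1},{"rx":0,"ry":0,"rz":0,"tx":3.5,"ty":-2.6,"tz":0,"fingers":1},{"rx":0,"ry":0,"rz":0,"tx":3.5,"ty":-2.6,"tz":0,"fingers":1},{"rx":0,"ry":0,"rz":-0.142,"tx":0,"ty":0,"tz":0,"fingers":1},{"rx":0,"ry":0,"rz":-0.142,"tx":0,"ty":0,"tz":0,"fingers":1},{"rx":0,"ry":0,"rz":-0.142,"tx":0,"ty":0,"tz":0,"fingers":1},{"rx":0,"ry":0,"rz":-0.142,"tx":0,"ty":0,"tz":0,"fingers":1},{"rx":0,"ry":0,"rz":-0.142,"tx":0,"ty":0,"tz":0,"fingers":1},{"rx":0,"ry":0,"rz":-0.142,"tx":0,"ty":0,"tz":0,"fingers":1},{"rx":0,"ry":0,"rz":-0.142,"tx":0,"ty":0,"tz":0,"fingers":1},{"rx":0,"ry":0,"rz":-0.142,"tx":0,"ty":0,"tz":0,"fingers":1}]}}

```text
t: 2.35
tcp_pos: [0.5125, -0.108, 0.2713]
orientation: [2.217, 2.226, 0.0]
ft_force: [-0.2, -0.6, 0.1]
finger_gap: 0.0854
grip_force: 0.0
```

Run:
```python
from h import *
d=read_camera("wrist"); cv2.imwrite("pics/w1.png",cv2.resize(d["img"][:,:,::-1],(800,600)))
s=readout.read_state(); print(s["t"],s["tcp_pos"],cv2.Rodrigues(s["orientation"])[0].round(4),s["joints"].round(3),s["ft_force"])
```

```text
2.4 [ 0.51247236 -0.10799883  0.27130391] [[-0.0075  1.      0.    ]
 [ 1.      0.0075 -0.    ]
 [-0.      0.     -1.    ]] [-0.291  0.075  1.828 -0.     1.238 -0.298] [ 0.2034187   1.28699618 -0.86548045]
```

View pics/w1.png

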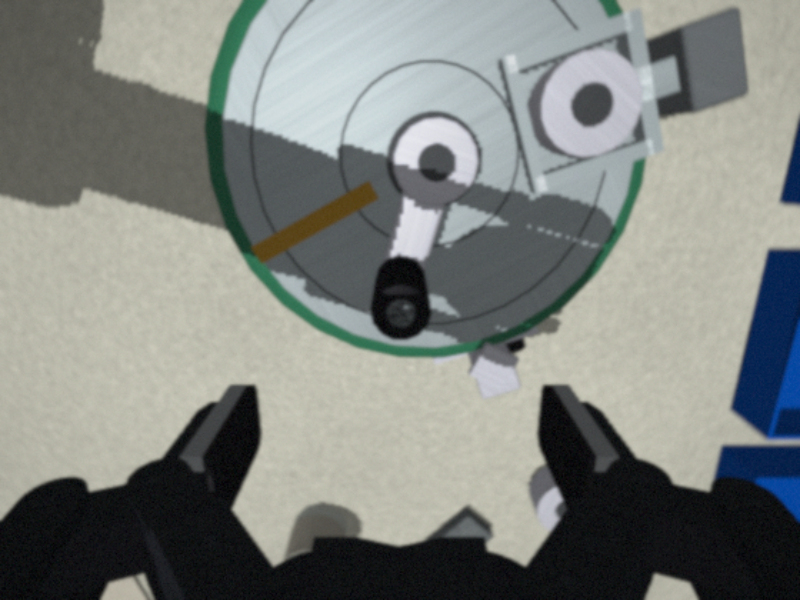

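The wrist view shows the sleeve top at (401,313), the crank hub bore at (437,162), and the line from (371,190) to (255,254). The sleeve is centred between the fingers in column.

Run:
```python
from h import *
d=read_camera("wrist"); f=lambda a:np.atleast_2d(a)*.7
print("sleeve",ray(d,f([401,313]),.219))
print("rim",circ(ray(d,f([[222,120],[236,70],[225,170],[250,237],[300,300],[430,347],[540,312],[609,245],[638,165.]]),.075)))
for z in (.155,.165,.175): print("hub",z,ray(d,f([437,162]),z))
print("line",ray(d,f([[371,190],[257,254]]),.075))
print("puck",ray(d,f([592,103]),.112))
print(-cv2.Rodrigues(d["rvec"])[0].T@np.ravel(d["tvec"]))
```

```text
sleeve [[ 0.51388756 -0.10110513]]
rim (array([ 0.53513713, -0.04053811]), np.float64(0.14058412549797628))
hub 0.155 [[ 0.5323188  -0.04066203]]
hub 0.165 [[ 0.53155195 -0.0402423 ]]
hub 0.175 [[ 0.53078511 -0.03982257]]
line [[ 0.49336752 -0.06309638]
 [ 0.41071575 -0.10908384]]
puck [[ 0.6252747  -0.00838359]]
[ 0.51236319 -0.02973938  0.41522985]
```

>>> {"op": "move_arm", "data": {"steps": [{"rx":0,"ry":0,"rz":0,"tx":0.2,"ty":0,"tz":2,"fingers":1},{"rx":0,"ry":0,"rz":0,"tx":0,"ty":0,"tz":2,"fingers":1},{"rx":0,"ry":0,"rz":0,"tx":0,"ty":0,"tz":2,"fingers":1},{"rx":0,"ry":0,"rz":0,"tx":0,"ty":0,"tz":2,"fingers":1},{"rx":0,"ry":0,"rz":0,"tx":0,"ty":0,"tz":2,"fingers":1},{"rx":0,"ry":0,"rz":0,"tx":0,"ty":0,"tz":0,"fingers":0.2},{"rx":0,"ry":0,"rz":0,"tx":0,"ty":0,"tz":0,"fingers":0.2},{"rx":0,"ry":0,"rz":0,"tx":0,"ty":0,"tz":0,"fingers":0.2},{"rx":0,"ry":0,"rz":0,"tx":0,"ty":0,"tz":0,"fingers":0.2},{"rx":0,"ry":0,"rz":0,"tx":0,"ty":0,"tz":0,"fingers":0.2},{"rx":0,"ry":0,"rz":0,"tx":0,"ty":0,"tz":0,"fingers":0.2},{"rx":0,"ry":0,"rz":0,"tx":0,"ty":0,"tz":0,"fingers":0.2}]}}

```text
t: 3.65
tcp_pos: [0.5139, -0.1065, 0.173]
orientation: [2.222, 2.217, 0.003]
ft_force: [-1.5, 0.2, 5.8]
finger_gap: 0.0282
grip_force: 59.1
```

Run:
```python
from h import *
a=[read_camera(n)["img"][y:y+210,x:x+280,::-1] for n,x,y in(("wrist",140,70),("top",140,115))]
cv2.imwrite("pics/g.png",cv2.resize(np.hstack(a),(800,300)))
s=readout.read_state(); print(s)
```

```text
{'t': 3.75, 'joints': array([-2.87269889e-01,  1.80398466e-01,  1.92136535e+00, -1.69237477e-04,
        1.03624556e+00, -2.84989959e-01]), 'dq': array([ 0.00037033,  0.00037965,  0.00043957,  0.00053782, -0.00057708,
       -0.00070197]), 'tau': array([ 1.47689162e-01, -3.03708279e+01, -2.26986820e+01,  8.50716303e-02,
       -4.00797499e-02, -3.97658960e-05]), 'tcp_pos': array([ 0.51393695, -0.10652797,  0.17302002]), 'orientation': array([2.22160001, 2.21673122, 0.00249128]), 'ft_force': array([-0.45849227,  0.2237281 ,  6.67280762]), 'ft_torque': array([-0.04939406,  0.0298075 ,  0.00974741]), 'grip_force': 59.09965217113495, 'finger_gap': 0.027930829521965437}
```

View pics/g.png

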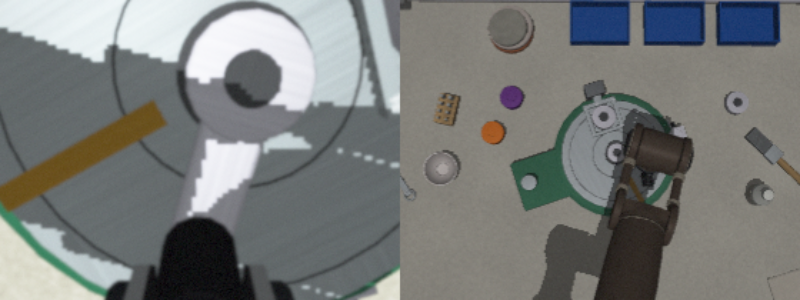

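The sleeve is held: gap 28 mm, grip 59 N. Next I'll tabulate circle steps as dY→tx and dX→ty in cm.

Run:
```python
import numpy as np
for st in (10,20):
    a=np.radians(np.arange(-100,261,st)); 
    d=7*np.c_[np.diff(np.sin(a)),np.diff(np.cos(a))]
    print(st,[(int(round(np.degrees(x))),*v) for x,v in zip(a[:-1],d.round(2).tolist())])
```

```text
10 [(-100, -0.11, 1.22), (-90, 0.11, 1.22), (-80, 0.32, 1.18), (-70, 0.52, 1.11), (-60, 0.7, 1.0), (-50, 0.86, 0.86), (-40, 1.0, 0.7), (-30, 1.11, 0.52), (-20, 1.18, 0.32), (-10, 1.22, 0.11), (0, 1.22, -0.11), (10, 1.18, -0.32), (20, 1.11, -0.52), (30, 1.0, -0.7), (40, 0.86, -0.86), (50, 0.7, -1.0), (60, 0.52, -1.11), (70, 0.32, -1.18), (80, 0.11, -1.22), (90, -0.11, -1.22), (100, -0.32, -1.18), (110, -0.52, -1.11), (120, -0.7, -1.0), (130, -0.86, -0.86), (140, -1.0, -0.7), (150, -1.11, -0.52), (160, -1.18, -0.32), (170, -1.22, -0.11), (180, -1.22, 0.11), (190, -1.18, 0.32), (200, -1.11, 0.52), (210, -1.0, 0.7), (220, -0.86, 0.86), (230, -0.7, 1.0), (240, -0.52, 1.11), (250, -0.32, 1.18)]
20 [(-100, 0.0, 2.43), (-80, 0.83, 2.28), (-60, 1.56, 1.86), (-40, 2.11, 1.22), (-20, 2.39, 0.42), (0, 2.39, -0.42), (20, 2.11, -1.22), (40, 1.56, -1.86), (60, 0.83, -2.28), (80, 0.0, -2.43), (100, -0.83, -2.28), (120, -1.56, -1.86), (140, -2.11, -1.22), (160, -2.39, -0.42), (180, -2.39, 0.42), (200, -2.11, 1.22), (220, -1.56, 1.86), (240, -0.83, 2.28)]
```

>>> {"op": "move_arm", "data": {"steps": [{"rx":0,"ry":0,"rz":0,"tx":-0.2,"ty":0.9,"tz":0,"fingers":0.2},{"rx":0,"ry":0,"rz":0,"tx":-0.11,"ty":1.22,"tz":0,"fingers":0.2},{"rx":0,"ry":0,"rz":0,"tx":0.11,"ty":1.22,"tz":0,"fingers":0.2},{"rx":0,"ry":0,"rz":0,"tx":0.32,"ty":1.18,"tz":0,"fingers":0.2},{"rx":0,"ry":0,"rz":0,"tx":0.52,"ty":1.11,"tz":0,"fingers":0.2}]}}

```text
t: 4.25
tcp_pos: [0.5689, -0.0994, 0.173]
orientation: [-2.224, -2.218, 0.0]
ft_force: [-5.6, 2.8, 10.6]
finger_gap: 0.0285
grip_force: 59.6
```

>>> {"op": "move_arm", "data": {"steps": [{"rx":0,"ry":0,"rz":0,"tx":1.56,"ty":1.86,"tz":0,"fingers":0.2},{"rx":0,"ry":0,"rz":0,"tx":2.11,"ty":1.22,"tz":0,"fingers":0.2},{"rx":0,"ry":0,"rz":0,"tx":2.39,"ty":0.42,"tz":0,"fingers":0.2},{"rx":0,"ry":0,"rz":0,"tx":2.39,"ty":-0.42,"tz":0,"fingers":0.2},{"rx":0,"ry":0,"rz":0,"tx":2.11,"ty":-1.22,"tz":0,"fingers":0.2},{"rx":0,"ry":0,"rz":0,"tx":1.56,"ty":-1.86,"tz":0,"fingers":0.2},{"rx":0,"ry":0,"rz":0,"tx":0.83,"ty":-2.28,"tz":0,"fingers":0.2},{"rx":0,"ry":0,"rz":0,"tx":0,"ty":-2.43,"tz":0,"fingers":0.2},{"rx":0,"ry":0,"rz":0,"tx":-0.83,"ty":-2.28,"tz":0,"fingers":0.2},{"rx":0,"ry":0,"rz":0,"tx":-1.56,"ty":-1.86,"tz":0,"fingers":0.2},{"rx":0,"ry":0,"rz":0,"tx":-2.11,"ty":-1.22,"tz":0,"fingers":0.2},{"rx":0,"ry":0,"rz":0,"tx":-2.39,"ty":-0.42,"tz":0,"fingers":0.2}]}}

```text
t: 5.45
tcp_pos: [0.4629, -0.0372, 0.173]
orientation: [-2.221, -2.217, -0.004]
ft_force: [-0.0, 4.6, 6.8]
finger_gap: 0.0283
grip_force: 59.6
```

```bash
cat >> h.py <<'E'
HUB=np.array([.534,-.041])
def line(n):
    """brass line angle (deg, world) by colour, median over brass pixels; spread"""
    d=read_camera(n); hsv=cv2.cvtColor(d["img"],cv2.COLOR_RGB2HSV)
    m=cv2.inRange(hsv,(10,110,50),(28,255,255)); v,u=np.nonzero(m)
    if len(u)<20: return None
    P=ray(d,np.c_[u,v],.075)-HUB; rr=np.hypot(*P.T); k=(rr>.05)&(rr<.138); P=P[k]
    if len(P)<20: return None
    c=P.mean(0); a=np.arctan2(c[1],c[0])
    return round(float(np.degrees(a)),1),len(P),(rr[k].min().round(3),rr[k].max().round(3))
E
python3 - <<'E'
from h import *
s=readout.read_state();print(s["t"],s["tcp_pos"],s["ft_force"])
d=read_camera("wrist"); cv2.imwrite("pics/w2.png",d["img"][:,:,::-1])
for n in("wrist","scene","top"): print(n,readout.read_state()["t"],line(n))
E
```

```text
5.45 [ 0.46294185 -0.03724933  0.17299977] [-0.03280247  4.64656913  6.7501879 ]
wrist 5.5 (-69.3, 557, (np.float64(0.061), np.float64(0.1)))
scene 5.55 (-67.5, 89, (np.float64(0.05), np.float64(0.138)))
top 5.6 (-61.1, 77, (np.float64(0.052), np.float64(0.138)))
```

View pics/w2.png

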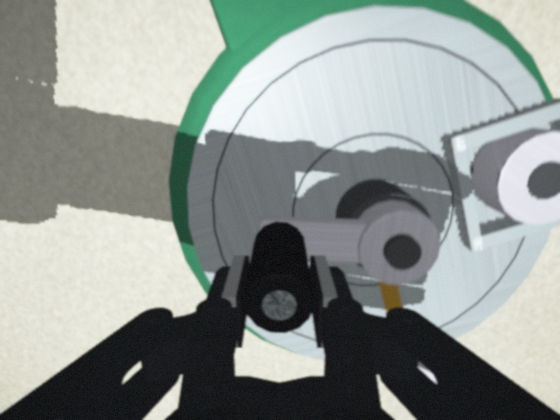

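>>> {"op": "move_arm", "data": {"steps": [{"rx":0,"ry":0,"rz":0,"tx":-2.39,"ty":0.42,"tz":0,"fingers":0.2},{"rx":0,"ry":0,"rz":0,"tx":-2.11,"ty":1.22,"tz":0,"fingers":0.2},{"rx":0,"ry":0,"rz":0,"tx":-1.56,"ty":1.86,"tz":0,"fingers":0.2},{"rx":0,"ry":0,"rz":0,"tx":-0.83,"ty":2.28,"tz":0,"fingers":0.2},{"rx":0,"ry":0,"rz":0,"tx":0,"ty":2.43,"tz":0,"fingers":0.2},{"rx":0,"ry":0,"rz":0,"tx":0.83,"ty":2.28,"tz":0,"fingers":0.2},{"rx":0,"ry":0,"rz":0,"tx":1.56,"ty":1.86,"tz":0,"fingers":0.2},{"rx":0,"ry":0,"rz":0,"tx":2.11,"ty":1.22,"tz":0,"fingers":0.2},{"rx":0,"ry":0,"rz":0,"tx":2.39,"ty":0.42,"tz":0,"fingers":0.2},{"rx":0,"ry":0,"rz":0,"tx":2.39,"ty":-0.42,"tz":0,"fingers":0.2},{"rx":0,"ry":0,"rz":0,"tx":2.11,"ty":-1.22,"tz":0,"fingers":0.2},{"rx":0,"ry":0,"rz":0,"tx":1.56,"ty":-1.86,"tz":0,"fingers":0.2},{"rx":0,"ry":0,"rz":0,"tx":0.83,"ty":-2.28,"tz":0,"fingers":0.2},{"rx":0,"ry":0,"rz":0,"tx":0,"ty":-2.43,"tz":0,"fingers":0.2},{"rx":0,"ry":0,"rz":0,"tx":-0.83,"ty":-2.28,"tz":0,"fingers":0.2},{"rx":0,"ry":0,"rz":0,"tx":-1.56,"ty":-1.86,"tz":0,"fingers":0.2},{"rx":0,"ry":0,"rz":0,"tx":-2.11,"ty":-1.22,"tz":0,"fingers":0.2},{"rx":0,"ry":0,"rz":0,"tx":-2.39,"ty":-0.42,"tz":0,"fingers":0.2}]}}

```text
t: 7.45
tcp_pos: [0.4629, -0.0374, 0.173]
orientation: [-2.221, -2.218, -0.003]
ft_force: [-0.3, 4.5, 6.5]
finger_gap: 0.0285
grip_force: 59.8
```

Run:
```python
from h import *
s=readout.read_state();print(s["t"],s["tcp_pos"],s["ft_force"],s["dq"].round(2))
for n in("wrist","scene"):
    t=readout.read_state()["t"]; x=line(n); print(n,t,x)
    if x: break
```

```text
7.45 [ 0.46293948 -0.03743492  0.1730111 ] [-0.34199845  4.4795982   6.54655054] [-0.53 -0.04  0.04 -0.01 -0.08 -0.52]
wrist 7.45 (94.5, 2751, (np.float64(0.05), np.float64(0.138)))
```

```bash
cat > sim.py <<'E'
import numpy as np
def sim(segs,F,I,th,w,dt=.001,lag=0.01):
    """segs: (duration, crank speed deg/s). returns trace t,th(rad),w"""
    t=0;T=[];v=0
    for D,s in segs:
        for _ in range(round(D/dt)):
            v+=(np.radians(s)-v)*dt/lag
            q=.15*(v-w)-.015*w
            if abs(w)<1e-3 and abs(q)<F: w=0
            else:
                wn=w+(q-F*np.sign(w if abs(w)>1e-3 else q))*dt/I
                w=0 if w*wn<0 else wn
            th+=w*dt;t+=dt;T.append((t,th,w))
    return np.array(T)
E
python3 - <<'E'
from sim import *
segs=[(.5,94),(1.2,200),(.2,0),(1.8,200)]
for F in (.17,.2,.23,.26):
    for I in (.081,.108,.135):
        R=sim(segs,F,I,np.radians(-152.5),0)
        g=lambda t:R[np.searchsorted(R[:,0],t)-1]
        print(F,I,[round(float(np.degrees(g(t)[1])),1) for t in (1.7,1.75,1.8,1.85,3.7)],round(g(3.699)[2],2))
E
```

```text
0.17 0.081 [-48.9, -43.5, -39.0, -35.1, 156.6] 2.11
0.17 0.108 [-62.1, -57.0, -52.5, -48.6, 138.2] 2.07
0.17 0.135 [-72.6, -67.9, -63.6, -59.8, 121.0] 2.03
0.2 0.081 [-61.6, -56.7, -52.6, -49.3, 123.3] 1.93
0.2 0.108 [-73.4, -68.8, -64.8, -61.4, 106.6] 1.89
0.2 0.135 [-82.7, -78.5, -74.7, -71.3, 91.0] 1.85
0.23 0.081 [-74.1, -69.8, -66.2, -63.3, 90.0] 1.75
0.23 0.108 [-84.6, -80.5, -77.0, -74.0, 75.0] 1.71
0.23 0.135 [-92.8, -89.0, -85.7, -82.8, 61.0] 1.67
0.26 0.081 [-84.4, -80.5, -77.5, -75.1, 59.2] 1.57
0.26 0.108 [-93.7, -90.0, -87.0, -84.5, 45.8] 1.53
0.26 0.135 [-100.9, -97.5, -94.6, -92.2, 33.5] 1.49
```

Run:
```python
import numpy as np
a=np.radians(180+np.arange(18)*360/17)
d=7*np.c_[np.diff(np.sin(a)),np.diff(np.cos(a))]
print(d.round(2).tolist(), d.round(2).sum(0))
```

```text
[[-2.53, 0.47], [-2.19, 1.35], [-1.55, 2.05], [-0.7, 2.47], [0.24, 2.56], [1.15, 2.3], [1.9, 1.73], [2.4, 0.93], [2.57, 0.0], [2.4, -0.93], [1.9, -1.73], [1.15, -2.3], [0.24, -2.56], [-0.7, -2.47], [-1.55, -2.05], [-2.19, -1.35], [-2.53, -0.47]] [ 1.00000000e-02 -1.99840144e-15]
```

>>> {"op": "move_arm", "data": {"steps": [{"rx":0,"ry":0,"rz":0,"tx":-2.53,"ty":0.47,"tz":0,"fingers":0.2},{"rx":0,"ry":0,"rz":0,"tx":-2.19,"ty":1.35,"tz":0,"fingers":0.2},{"rx":0,"ry":0,"rz":0,"tx":-1.55,"ty":2.05,"tz":0,"fingers":0.2},{"rx":0,"ry":0,"rz":0,"tx":-0.7,"ty":2.47,"tz":0,"fingers":0.2},{"rx":0,"ry":0,"rz":0,"tx":0.24,"ty":2.56,"tz":0,"fingers":0.2},{"rx":0,"ry":0,"rz":0,"tx":1.15,"ty":2.3,"tz":0,"fingers":0.2},{"rx":0,"ry":0,"rz":0,"tx":1.9,"ty":1.73,"tz":0,"fingers":0.2},{"rx":0,"ry":0,"rz":0,"tx":2.4,"ty":0.93,"tz":0,"fingers":0.2},{"rx":0,"ry":0,"rz":0,"tx":2.56,"ty":0,"tz":0,"fingers":0.2},{"rx":0,"ry":0,"rz":0,"tx":2.4,"ty":-0.93,"tz":0,"fingers":0.2},{"rx":0,"ry":0,"rz":0,"tx":1.9,"ty":-1.73,"tz":0,"fingers":0.2},{"rx":0,"ry":0,"rz":0,"tx":1.15,"ty":-2.3,"tz":0,"fingers":0.2},{"rx":0,"ry":0,"rz":0,"tx":0.24,"ty":-2.56,"tz":0,"fingers":0.2},{"rx":0,"ry":0,"rz":0,"tx":-0.7,"ty":-2.47,"tz":0,"fingers":0.2},{"rx":0,"ry":0,"rz":0,"tx":-1.55,"ty":-2.05,"tz":0,"fingers":0.2},{"rx":0,"ry":0,"rz":0,"tx":-2.19,"ty":-1.35,"tz":0,"fingers":0.2},{"rx":0,"ry":0,"rz":0,"tx":-2.53,"ty":-0.47,"tz":0,"fingers":0.2}]}}

```text
t: 9.2
tcp_pos: [0.463, -0.0374, 0.173]
orientation: [-2.221, -2.218, -0.004]
ft_force: [0.9, 3.7, 6.6]
finger_gap: 0.0283
grip_force: 59.8
```

Run:
```python
from h import *
s=readout.read_state();print(s["t"],s["tcp_pos"],s["ft_force"])
for n in("wrist","scene"):
    t=readout.read_state()["t"]; x=line(n); print(n,t,x)
    if x: break
from sim import *
segs=[(.5,94),(1.2,200),(.2,0),(1.8,200),(.05,0),(1.7,212)]
for F in (.19,.2,.21,.22,.23):
    for I in (.081,.095,.108,.12):
        R=sim(segs,F,I,np.radians(-152.5),0)
        g=lambda t:R[np.searchsorted(R[:,0],t)-1]
        print(F,I,[round(float(np.degrees(g(t)[1])),1) for t in (1.75,1.85,3.7,5.45)],round(g(5.449)[2],2))
```

```text
9.2 [ 0.46295358 -0.03739646  0.17304168] [0.86091139 3.69330095 6.57471579]
wrist 9.2 (-80.2, 540, (np.float64(0.056), np.float64(0.096)))
0.19 0.081 [-52.3, -44.5, 134.3, 340.6] 2.2
0.19 0.095 [-59.2, -51.4, 125.3, 330.2] 2.19
0.19 0.108 [-64.9, -57.1, 117.1, 320.7] 2.18
0.19 0.12 [-69.6, -62.0, 109.8, 312.1] 2.16
0.2 0.081 [-56.7, -49.3, 123.3, 323.4] 2.13
0.2 0.095 [-63.3, -55.8, 114.5, 313.3] 2.13
0.2 0.108 [-68.8, -61.4, 106.6, 304.1] 2.11
0.2 0.12 [-73.4, -66.0, 99.5, 295.8] 2.1
0.21 0.081 [-61.1, -54.0, 112.2, 306.2] 2.07
0.21 0.095 [-67.4, -60.3, 103.7, 296.5] 2.06
0.21 0.108 [-72.7, -65.6, 96.0, 287.5] 2.05
0.21 0.12 [-77.1, -70.1, 89.2, 279.4] 2.04
0.22 0.081 [-65.4, -58.7, 101.1, 289.1] 2.01
0.22 0.095 [-71.5, -64.7, 92.9, 279.6] 2.0
0.22 0.108 [-76.6, -69.8, 85.5, 271.0] 1.99
0.22 0.12 [-80.8, -74.1, 78.9, 263.1] 1.98
0.23 0.081 [-69.8, -63.3, 90.0, 271.9] 1.95
0.23 0.095 [-75.6, -69.1, 82.1, 262.8] 1.94
0.23 0.108 [-80.5, -74.0, 75.0, 254.4] 1.93
0.23 0.12 [-84.5, -78.1, 68.7, 246.8] 1.92
```

The measurements fit F ≈ 0.22 N m and I ≈ 0.095 kg m², so the plate is at about 2.0 rad/s. I'll hold this crank speed for four turns without a break (6.8 s).

>>> {"op": "move_arm", "data": {"steps": [{"rx":0,"ry":0,"rz":0,"tx":-2.53,"ty":0.47,"tz":0,"fingers":0.2},{"rx":0,"ry":0,"rz":0,"tx":-2.19,"ty":1.35,"tz":0,"fingers":0.2},{"rx":0,"ry":0,"rz":0,"tx":-1.55,"ty":2.05,"tz":0,"fingers":0.2},{"rx":0,"ry":0,"rz":0,"tx":-0.7,"ty":2.47,"tz":0,"fingers":0.2},{"rx":0,"ry":0,"rz":0,"tx":0.24,"ty":2.56,"tz":0,"fingers":0.2},{"rx":0,"ry":0,"rz":0,"tx":1.15,"ty":2.3,"tz":0,"fingers":0.2},{"rx":0,"ry":0,"rz":0,"tx":1.9,"ty":1.73,"tz":0,"fingers":0.2},{"rx":0,"ry":0,"rz":0,"tx":2.4,"ty":0.93,"tz":0,"fingers":0.2},{"rx":0,"ry":0,"rz":0,"tx":2.56,"ty":0,"tz":0,"fingers":0.2},{"rx":0,"ry":0,"rz":0,"tx":2.4,"ty":-0.93,"tz":0,"fingers":0.2},{"rx":0,"ry":0,"rz":0,"tx":1.9,"ty":-1.73,"tz":0,"fingers":0.2},{"rx":0,"ry":0,"rz":0,"tx":1.15,"ty":-2.3,"tz":0,"fingers":0.2},{"rx":0,"ry":0,"rz":0,"tx":0.24,"ty":-2.56,"tz":0,"fingers":0.2},{"rx":0,"ry":0,"rz":0,"tx":-0.7,"ty":-2.47,"tz":0,"fingers":0.2},{"rx":0,"ry":0,"rz":0,"tx":-1.55,"ty":-2.05,"tz":0,"fingers":0.2},{"rx":0,"ry":0,"rz":0,"tx":-2.19,"ty":-1.35,"tz":0,"fingers":0.2},{"rx":0,"ry":0,"rz":0,"tx":-2.53,"ty":-0.47,"tz":0,"fingers":0.2}]}}

```text
t: 10.95
tcp_pos: [0.4629, -0.0374, 0.173]
orientation: [-2.221, -2.218, -0.003]
ft_force: [1.2, 3.0, 6.6]
finger_gap: 0.0282
grip_force: 59.9
```

>>> {"op": "move_arm", "data": {"steps": [{"rx":0,"ry":0,"rz":0,"tx":-2.53,"ty":0.47,"tz":0,"fingers":0.2},{"rx":0,"ry":0,"rz":0,"tx":-2.19,"ty":1.35,"tz":0,"fingers":0.2},{"rx":0,"ry":0,"rz":0,"tx":-1.55,"ty":2.05,"tz":0,"fingers":0.2},{"rx":0,"ry":0,"rz":0,"tx":-0.7,"ty":2.47,"tz":0,"fingers":0.2},{"rx":0,"ry":0,"rz":0,"tx":0.24,"ty":2.56,"tz":0,"fingers":0.2},{"rx":0,"ry":0,"rz":0,"tx":1.15,"ty":2.3,"tz":0,"fingers":0.2},{"rx":0,"ry":0,"rz":0,"tx":1.9,"ty":1.73,"tz":0,"fingers":0.2},{"rx":0,"ry":0,"rz":0,"tx":2.4,"ty":0.93,"tz":0,"fingers":0.2},{"rx":0,"ry":0,"rz":0,"tx":2.56,"ty":0,"tz":0,"fingers":0.2},{"rx":0,"ry":0,"rz":0,"tx":2.4,"ty":-0.93,"tz":0,"fingers":0.2},{"rx":0,"ry":0,"rz":0,"tx":1.9,"ty":-1.73,"tz":0,"fingers":0.2},{"rx":0,"ry":0,"rz":0,"tx":1.15,"ty":-2.3,"tz":0,"fingers":0.2},{"rx":0,"ry":0,"rz":0,"tx":0.24,"ty":-2.56,"tz":0,"fingers":0.2},{"rx":0,"ry":0,"rz":0,"tx":-0.7,"ty":-2.47,"tz":0,"fingers":0.2},{"rx":0,"ry":0,"rz":0,"tx":-1.55,"ty":-2.05,"tz":0,"fingers":0.2},{"rx":0,"ry":0,"rz":0,"tx":-2.19,"ty":-1.35,"tz":0,"fingers":0.2},{"rx":0,"ry":0,"rz":0,"tx":-2.53,"ty":-0.47,"tz":0,"fingers":0.2}]}}

```text
t: 12.65
tcp_pos: [0.4629, -0.0374, 0.173]
orientation: [-2.221, -2.218, -0.003]
ft_force: [0.6, 3.4, 7.2]
finger_gap: 0.0283
grip_force: 60.0
```

>>> {"op": "move_arm", "data": {"steps": [{"rx":0,"ry":0,"rz":0,"tx":-2.53,"ty":0.47,"tz":0,"fingers":0.2},{"rx":0,"ry":0,"rz":0,"tx":-2.19,"ty":1.35,"tz":0,"fingers":0.2},{"rx":0,"ry":0,"rz":0,"tx":-1.55,"ty":2.05,"tz":0,"fingers":0.2},{"rx":0,"ry":0,"rz":0,"tx":-0.7,"ty":2.47,"tz":0,"fingers":0.2},{"rx":0,"ry":0,"rz":0,"tx":0.24,"ty":2.56,"tz":0,"fingers":0.2},{"rx":0,"ry":0,"rz":0,"tx":1.15,"ty":2.3,"tz":0,"fingers":0.2},{"rx":0,"ry":0,"rz":0,"tx":1.9,"ty":1.73,"tz":0,"fingers":0.2},{"rx":0,"ry":0,"rz":0,"tx":2.4,"ty":0.93,"tz":0,"fingers":0.2},{"rx":0,"ry":0,"rz":0,"tx":2.56,"ty":0,"tz":0,"fingers":0.2},{"rx":0,"ry":0,"rz":0,"tx":2.4,"ty":-0.93,"tz":0,"fingers":0.2},{"rx":0,"ry":0,"rz":0,"tx":1.9,"ty":-1.73,"tz":0,"fingers":0.2},{"rx":0,"ry":0,"rz":0,"tx":1.15,"ty":-2.3,"tz":0,"fingers":0.2},{"rx":0,"ry":0,"rz":0,"tx":0.24,"ty":-2.56,"tz":0,"fingers":0.2},{"rx":0,"ry":0,"rz":0,"tx":-0.7,"ty":-2.47,"tz":0,"fingers":0.2},{"rx":0,"ry":0,"rz":0,"tx":-1.55,"ty":-2.05,"tz":0,"fingers":0.2},{"rx":0,"ry":0,"rz":0,"tx":-2.19,"ty":-1.35,"tz":0,"fingers":0.2},{"rx":0,"ry":0,"rz":0,"tx":-2.53,"ty":-0.47,"tz":0,"fingers":0.2}]}}

```text
t: 14.35
tcp_pos: [0.463, -0.0374, 0.173]
orientation: [-2.221, -2.218, -0.003]
ft_force: [0.6, 4.2, 5.8]
finger_gap: 0.0284
grip_force: 60.0
```

>>> {"op": "move_arm", "data": {"steps": [{"rx":0,"ry":0,"rz":0,"tx":-2.53,"ty":0.47,"tz":0,"fingers":0.2},{"rx":0,"ry":0,"rz":0,"tx":-2.19,"ty":1.35,"tz":0,"fingers":0.2},{"rx":0,"ry":0,"rz":0,"tx":-1.55,"ty":2.05,"tz":0,"fingers":0.2},{"rx":0,"ry":0,"rz":0,"tx":-0.7,"ty":2.47,"tz":0,"fingers":0.2},{"rx":0,"ry":0,"rz":0,"tx":0.24,"ty":2.56,"tz":0,"fingers":0.2},{"rx":0,"ry":0,"rz":0,"tx":1.15,"ty":2.3,"tz":0,"fingers":0.2},{"rx":0,"ry":0,"rz":0,"tx":1.9,"ty":1.73,"tz":0,"fingers":0.2},{"rx":0,"ry":0,"rz":0,"tx":2.4,"ty":0.93,"tz":0,"fingers":0.2},{"rx":0,"ry":0,"rz":0,"tx":2.56,"ty":0,"tz":0,"fingers":0.2},{"rx":0,"ry":0,"rz":0,"tx":2.4,"ty":-0.93,"tz":0,"fingers":0.2},{"rx":0,"ry":0,"rz":0,"tx":1.9,"ty":-1.73,"tz":0,"fingers":0.2},{"rx":0,"ry":0,"rz":0,"tx":1.15,"ty":-2.3,"tz":0,"fingers":0.2},{"rx":0,"ry":0,"rz":0,"tx":0.24,"ty":-2.56,"tz":0,"fingers":0.2},{"rx":0,"ry":0,"rz":0,"tx":-0.7,"ty":-2.47,"tz":0,"fingers":0.2},{"rx":0,"ry":0,"rz":0,"tx":-1.55,"ty":-2.05,"tz":0,"fingers":0.2},{"rx":0,"ry":0,"rz":0,"tx":-2.19,"ty":-1.35,"tz":0,"fingers":0.2},{"rx":0,"ry":0,"rz":0,"tx":-2.53,"ty":-0.47,"tz":0,"fingers":0.2}]}}

```text
t: 16.05
tcp_pos: [0.4629, -0.0374, 0.173]
orientation: [-2.221, -2.218, -0.003]
ft_force: [0.0, 4.4, 5.9]
finger_gap: 0.028
grip_force: 60.1
```

Run:
```python
from h import *
s=readout.read_state();print(s["t"],s["tcp_pos"],s["ft_force"])
for n in("wrist","scene"):
    t=readout.read_state()["t"]; x=line(n); print(n,t,x)
    if x: break
from sim import *
segs=[(.5,94),(1.2,200),(.2,0),(1.8,200),(.05,0),(1.7,212),(.05,0),(6.8,212)]
for F in (.2,.21,.22,.23):
    for I in (.081,.095,.108,.12):
        R=sim(segs,F,I,np.radians(-152.5),0)
        g=lambda t:R[np.searchsorted(R[:,0],t)-1]
        print(F,I,[round(float(np.degrees(g(t)[1])),1) for t in (1.75,1.85,3.7,5.45,12.299)],round(g(12.299)[2],2))
```

```text
16.05 [ 0.46292513 -0.03743388  0.17302677] [0.02827444 4.38715111 5.85649886]
wrist 16.05 (-6.2, 505, (np.float64(0.05), np.float64(0.138)))
0.2 0.081 [-56.7, -49.3, 123.3, 323.4, 1157.8] 2.15
0.2 0.095 [-63.3, -55.8, 114.5, 313.3, 1147.3] 2.15
0.2 0.108 [-68.8, -61.4, 106.6, 304.1, 1137.6] 2.15
0.2 0.12 [-73.4, -66.0, 99.5, 295.8, 1128.6] 2.15
0.21 0.081 [-61.1, -54.0, 112.2, 306.2, 1116.8] 2.09
0.21 0.095 [-67.4, -60.3, 103.7, 296.5, 1106.6] 2.09
0.21 0.108 [-72.7, -65.6, 96.0, 287.5, 1097.2] 2.09
0.21 0.12 [-77.1, -70.1, 89.2, 279.4, 1088.5] 2.09
0.22 0.081 [-65.4, -58.7, 101.1, 289.1, 1075.9] 2.03
0.22 0.095 [-71.5, -64.7, 92.9, 279.6, 1066.0] 2.03
0.22 0.108 [-76.6, -69.8, 85.5, 271.0, 1056.8] 2.03
0.22 0.12 [-80.8, -74.1, 78.9, 263.1, 1048.4] 2.03
0.23 0.081 [-69.8, -63.3, 90.0, 271.9, 1034.9] 1.97
0.23 0.095 [-75.6, -69.1, 82.1, 262.8, 1025.4] 1.97
0.23 0.108 [-80.5, -74.0, 75.0, 254.4, 1016.5] 1.97
0.23 0.12 [-84.5, -78.1, 68.7, 246.8, 1008.3] 1.97
```

Five seconds in the band is done: the average was 2.02 rad/s, which fits F = 0.218. Next I'll plan the stop at the pointer, about -70.3° in world terms.

Run:
```python
from sim import *
for n in range(9,15):
  for last in (0,50,100,150):
    o=[]
    for F,I in((.218,.095),(.218,.108),(.21,.1),(.226,.09)):
        R=sim([(.05,0),(.1*n,200),(.1,last),(1.5,0)],F,I,np.radians(-6.2),2.03); o.append(round(float(np.degrees(R[-1,1])),1))
    print(n,last,o,"target 289.7")
```

```text
9 0 [114.0, 117.9, 118.1, 109.9] target 289.7
9 50 [116.5, 120.4, 120.7, 112.3] target 289.7
9 100 [119.1, 123.0, 123.3, 114.8] target 289.7
9 150 [121.7, 125.7, 126.1, 117.5] target 289.7
10 0 [124.5, 128.5, 128.9, 120.2] target 289.7
10 50 [127.0, 131.0, 131.5, 122.6] target 289.7
10 100 [129.6, 133.6, 134.2, 125.1] target 289.7
10 150 [132.3, 136.3, 136.9, 127.7] target 289.7
11 0 [135.1, 139.0, 139.7, 130.5] target 289.7
11 50 [137.6, 141.5, 142.3, 132.9] target 289.7
11 100 [140.2, 144.2, 145.0, 135.4] target 289.7
11 150 [142.9, 146.8, 147.7, 138.0] target 289.7
12 0 [145.6, 149.6, 150.5, 140.7] target 289.7
12 50 [148.1, 152.1, 153.1, 143.2] target 289.7
12 100 [150.7, 154.7, 155.8, 145.7] target 289.7
12 150 [153.4, 157.4, 158.6, 148.3] target 289.7
13 0 [156.2, 160.2, 161.4, 151.1] target 289.7
13 50 [158.7, 162.7, 164.0, 153.5] target 289.7
13 100 [161.3, 165.3, 166.6, 156.0] target 289.7
13 150 [164.0, 168.0, 169.4, 158.7] target 289.7
14 0 [166.8, 170.7, 172.2, 161.4] target 289.7
14 50 [169.3, 173.3, 174.8, 163.8] target 289.7
14 100 [171.9, 175.9, 177.5, 166.3] target 289.7
14 150 [174.6, 178.6, 180.3, 169.0] target 289.7
```

>>> {"op": "move_arm", "data": {"steps": [{"rx":0,"ry":0,"rz":0,"tx":-2.39,"ty":0.42,"tz":0,"fingers":0.2},{"rx":0,"ry":0,"rz":0,"tx":-2.11,"ty":1.22,"tz":0,"fingers":0.2},{"rx":0,"ry":0,"rz":0,"tx":-1.56,"ty":1.86,"tz":0,"fingers":0.2},{"rx":0,"ry":0,"rz":0,"tx":-0.83,"ty":2.28,"tz":0,"fingers":0.2},{"rx":0,"ry":0,"rz":0,"tx":0,"ty":2.43,"tz":0,"fingers":0.2},{"rx":0,"ry":0,"rz":0,"tx":0.83,"ty":2.28,"tz":0,"fingers":0.2},{"rx":0,"ry":0,"rz":0,"tx":1.56,"ty":1.86,"tz":0,"fingers":0.2},{"rx":0,"ry":0,"rz":0,"tx":2.11,"ty":1.22,"tz":0,"fingers":0.2},{"rx":0,"ry":0,"rz":0,"tx":2.39,"ty":0.42,"tz":0,"fingers":0.2},{"rx":0,"ry":0,"rz":0,"tx":2.39,"ty":-0.42,"tz":0,"fingers":0.2},{"rx":0,"ry":0,"rz":0,"tx":2.11,"ty":-1.22,"tz":0,"fingers":0.2},{"rx":0,"ry":0,"rz":0,"tx":1.56,"ty":-1.86,"tz":0,"fingers":0.2},{"rx":0,"ry":0,"rz":0,"tx":0.83,"ty":-2.28,"tz":0,"fingers":0.2},{"rx":0,"ry":0,"rz":0,"tx":0,"ty":-2.43,"tz":0,"fingers":0.2},{"rx":0,"ry":0,"rz":0,"tx":-0.83,"ty":-2.28,"tz":0,"fingers":0.2},{"rx":0,"ry":0,"rz":0,"tx":-1.56,"ty":-1.86,"tz":0,"fingers":0.2},{"rx":0,"ry":0,"rz":0,"tx":-2.11,"ty":-1.22,"tz":0,"fingers":0.2},{"rx":0,"ry":0,"rz":0,"tx":-2.39,"ty":-0.42,"tz":0,"fingers":0.2}]}}

```text
t: 17.9
tcp_pos: [0.4629, -0.0375, 0.173]
orientation: [-2.221, -2.218, -0.003]
ft_force: [-0.8, 3.7, 7.2]
finger_gap: 0.0282
grip_force: 60.2
```

Run:
```python
from h import *
from sim import *
t=readout.read_state()["t"]; x=line("wrist"); print(t,x)
R=sim([(.05,0),(1.8,200)],.218,.1,np.radians(-6.2),2.03); print("pred",np.degrees(R[-1,1]),R[-1,2])
w=R[-1,2]
for n in range(2,8):
  for last in (0,50,100,150):
    o=[]
    for F,I in((.218,.095),(.218,.108),(.21,.1),(.226,.09)):
        R=sim([(.05,0),(.1*n,200),(.1,last),(1.5,0)],F,I,np.radians(x[0]),w); o.append(round(float(np.degrees(R[-1,1])),1))
    print(n,last,o,"target 289.7")
```

```text
17.9 (-166.2, 930, (np.float64(0.088), np.float64(0.138)))
pred 185.7990540667836 1.845173277476398
2 0 [-123.7, -120.4, -121.5, -125.8] target 289.7
2 50 [-121.3, -118.0, -119.1, -123.4] target 289.7
2 100 [-118.8, -115.5, -116.5, -121.0] target 289.7
2 150 [-116.2, -112.9, -113.9, -118.5] target 289.7
3 0 [-113.6, -110.3, -111.2, -115.9] target 289.7
3 50 [-111.2, -107.9, -108.7, -113.6] target 289.7
3 100 [-108.7, -105.3, -106.2, -111.1] target 289.7
3 150 [-106.1, -102.7, -103.5, -108.6] target 289.7
4 0 [-103.4, -100.1, -100.8, -106.0] target 289.7
4 50 [-101.0, -97.6, -98.3, -103.6] target 289.7
4 100 [-98.5, -95.1, -95.7, -101.2] target 289.7
4 150 [-95.8, -92.5, -93.0, -98.6] target 289.7
5 0 [-93.1, -89.8, -90.3, -96.0] target 289.7
5 50 [-90.7, -87.4, -87.8, -93.6] target 289.7
5 100 [-88.2, -84.8, -85.2, -91.1] target 289.7
5 150 [-85.5, -82.2, -82.5, -88.5] target 289.7
6 0 [-82.8, -79.5, -79.7, -85.9] target 289.7
6 50 [-80.4, -77.0, -77.2, -83.5] target 289.7
6 100 [-77.8, -74.5, -74.6, -81.0] target 289.7
6 150 [-75.2, -71.9, -71.9, -78.4] target 289.7
7 0 [-72.5, -69.2, -69.1, -75.8] target 289.7
7 50 [-70.0, -66.7, -66.6, -73.4] target 289.7
7 100 [-67.5, -64.1, -64.0, -70.9] target 289.7
7 150 [-64.8, -61.5, -61.2, -68.3] target 289.7
```

>>> {"op": "move_arm", "data": {"steps": [{"rx":0,"ry":0,"rz":0,"tx":-2.39,"ty":0.42,"tz":0,"fingers":0.2},{"rx":0,"ry":0,"rz":0,"tx":-2.11,"ty":1.22,"tz":0,"fingers":0.2},{"rx":0,"ry":0,"rz":0,"tx":-1.56,"ty":1.86,"tz":0,"fingers":0.2},{"rx":0,"ry":0,"rz":0,"tx":-0.83,"ty":2.28,"tz":0,"fingers":0.2},{"rx":0,"ry":0,"rz":0,"tx":0,"ty":2.43,"tz":0,"fingers":0.2},{"rx":0,"ry":0,"rz":0,"tx":0.83,"ty":2.28,"tz":0,"fingers":0.2},{"rx":0,"ry":0,"rz":0,"tx":1.56,"ty":1.86,"tz":0,"fingers":0.2},{"rx":0,"ry":0,"rz":0,"tx":0,"ty":0,"tz":0,"fingers":0.2},{"rx":0,"ry":0,"rz":0,"tx":0,"ty":0,"tz":0,"fingers":0.2},{"rx":0,"ry":0,"rz":0,"tx":0,"ty":0,"tz":0,"fingers":0.2},{"rx":0,"ry":0,"rz":0,"tx":0,"ty":0,"tz":0,"fingers":0.2},{"rx":0,"ry":0,"rz":0,"tx":0,"ty":0,"tz":0,"fingers":0.2},{"rx":0,"ry":0,"rz":0,"tx":0,"ty":0,"tz":0,"fingers":0.2},{"rx":0,"ry":0,"rz":0,"tx":0,"ty":0,"tz":0,"fingers":0.2},{"rx":0,"ry":0,"rz":0,"tx":0,"ty":0,"tz":0,"fingers":0.2}]}}

```text
t: 19.45
tcp_pos: [0.5875, -0.0833, 0.173]
orientation: [-2.223, -2.218, -0.002]
ft_force: [-2.3, 2.3, 8.4]
finger_gap: 0.028
grip_force: 60.2
```

Run:
```python
from h import *
for n in("wrist","scene","top"): print(n,readout.read_state()["t"],line(n))
a=[read_camera(n)["img"][y:y+h,x:x+280,::-1] for n,x,y,h in(("wrist",140,0,210),("scene",150,130,210))]
cv2.imwrite("pics/st.png",cv2.resize(np.hstack(a),(800,300)))
print(readout.read_state()["ft_force"],readout.read_state()["tcp_pos"])
```

```text
wrist 19.45 None
scene 19.5 (-62.3, 56, (np.float64(0.08), np.float64(0.137)))
top 19.55 None
[-2.80391789  2.93257117  7.84153114] [ 0.58746427 -0.08329576  0.17299614]
```

View pics/st.png

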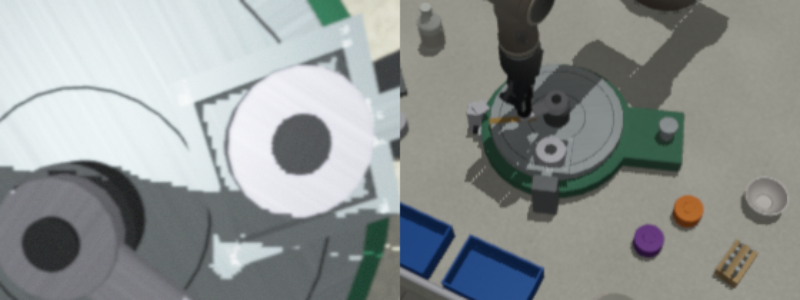

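The line sits just past the pointer and is partly hidden by the gripper (scene view, line at about (495,120)). Backing the crank off slowly, below the breakaway lead, will clear the view.

Run:
```python
import numpy as np
a=np.radians(320-6*np.arange(21)); d=7*np.c_[np.diff(np.sin(a)),np.diff(np.cos(a))]
print(d.round(2).tolist())
```

```text
[[-0.54, -0.5], [-0.48, -0.55], [-0.42, -0.6], [-0.36, -0.64], [-0.29, -0.67], [-0.21, -0.7], [-0.14, -0.72], [-0.06, -0.73], [0.01, -0.73], [0.09, -0.73], [0.16, -0.71], [0.24, -0.69], [0.31, -0.66], [0.38, -0.63], [0.44, -0.59], [0.5, -0.54], [0.55, -0.48], [0.6, -0.42], [0.64, -0.36], [0.67, -0.29]]
```

>>> {"op": "move_arm", "data": {"steps": [{"rx":0,"ry":0,"rz":0,"tx":-0.54,"ty":-0.5,"tz":0,"fingers":0.2},{"rx":0,"ry":0,"rz":0,"tx":-0.48,"ty":-0.55,"tz":0,"fingers":0.2},{"rx":0,"ry":0,"rz":0,"tx":-0.42,"ty":-0.6,"tz":0,"fingers":0.2},{"rx":0,"ry":0,"rz":0,"tx":-0.36,"ty":-0.64,"tz":0,"fingers":0.2},{"rx":0,"ry":0,"rz":0,"tx":-0.29,"ty":-0.67,"tz":0,"fingers":0.2},{"rx":0,"ry":0,"rz":0,"tx":-0.21,"ty":-0.7,"tz":0,"fingers":0.2},{"rx":0,"ry":0,"rz":0,"tx":-0.14,"ty":-0.72,"tz":0,"fingers":0.2},{"rx":0,"ry":0,"rz":0,"tx":-0.06,"ty":-0.73,"tz":0,"fingers":0.2},{"rx":0,"ry":0,"rz":0,"tx":0.01,"ty":-0.73,"tz":0,"fingers":0.2},{"rx":0,"ry":0,"rz":0,"tx":0.09,"ty":-0.73,"tz":0,"fingers":0.2},{"rx":0,"ry":0,"rz":0,"tx":0.16,"ty":-0.71,"tz":0,"fingers":0.2},{"rx":0,"ry":0,"rz":0,"tx":0.24,"ty":-0.69,"tz":0,"fingers":0.2},{"rx":0,"ry":0,"rz":0,"tx":0.31,"ty":-0.66,"tz":0,"fingers":0.2},{"rx":0,"ry":0,"rz":0,"tx":0.38,"ty":-0.63,"tz":0,"fingers":0.2},{"rx":0,"ry":0,"rz":0,"tx":0.44,"ty":-0.59,"tz":0,"fingers":0.2},{"rx":0,"ry":0,"rz":0,"tx":0.5,"ty":-0.54,"tz":0,"fingers":0.2},{"rx":0,"ry":0,"rz":0,"tx":0.55,"ty":-0.48,"tz":0,"fingers":0.2},{"rx":0,"ry":0,"rz":0,"tx":0.6,"ty":-0.42,"tz":0,"fingers":0.2},{"rx":0,"ry":0,"rz":0,"tx":0.64,"ty":-0.36,"tz":0,"fingers":0.2},{"rx":0,"ry":0,"rz":0,"tx":0.67,"ty":-0.29,"tz":0,"fingers":0.2}]}}

```text
t: 21.7
tcp_pos: [0.468, -0.0647, 0.173]
orientation: [2.221, 2.218, -0.004]
ft_force: [-3.8, -4.5, 10.6]
finger_gap: 0.0283
grip_force: 60.5
```

```bash
cat >> h.py <<'E'
def linepts(n,hub):
    """brass pixels as polar bins (r mm: mean angle deg) about hub"""
    d=read_camera(n); hsv=cv2.cvtColor(d["img"],cv2.COLOR_RGB2HSV)
    m=cv2.inRange(hsv,(10,110,50),(28,255,255)); v,u=np.nonzero(m)
    P=ray(d,np.c_[u,v],.075)-hub; rr=np.hypot(*P.T); a=np.degrees(np.arctan2(P[:,1],P[:,0]))
    return {int(1000*b):(round(float(a[k].mean()),1),int(k.sum()),round(float(np.ptp(a[k])*np.pi/180*b*1000),1)) for b in np.arange(.045,.15,.01) if (k:=(abs(rr-b)<.005)).sum()>2}
E
python3 - <<'E'
from h import *
print("scene",linepts("scene",np.array([.5278,-.0400])))
print("wrist",linepts("wrist",HUB))
print("top",linepts("top",np.array([.5363,-.0434])))
print(readout.read_state()["tcp_pos"],readout.read_state()["t"])
E
```

```text
scene {55: (-65.3, 8, 7.2), 65: (-64.7, 10, 7.6), 75: (-66.3, 7, 6.9), 85: (-66.5, 10, 7.5), 95: (-66.5, 10, 7.4), 105: (-66.3, 9, 7.4), 115: (-65.7, 9, 7.5), 125: (-66.1, 11, 7.5), 135: (-65.8, 9, 7.4), 145: (-65.8, 3, 7.4)}
wrist {55: (-68.3, 61, 11.4), 65: (-66.4, 194, 14.1), 75: (-66.3, 189, 13.5), 85: (-66.2, 179, 13.5), 95: (-66.2, 177, 13.5), 105: (-66.2, 166, 13.0), 115: (-66.2, 165, 13.3), 125: (-65.5, 125, 14.4), 135: (-64.3, 49, 6.4)}
top {45: (-65.7, 4, 7.9), 55: (-66.4, 9, 10.6), 65: (-65.8, 9, 9.7), 75: (-66.7, 10, 12.3), 85: (-65.6, 7, 8.4), 95: (-65.5, 8, 8.6), 105: (-65.7, 8, 10.1), 115: (-66.2, 9, 10.0), 125: (-66.1, 8, 10.1), 135: (-65.9, 7, 10.2)}
[ 0.46758272 -0.06373361  0.17295363] 21.85
```

All three cameras agree on -66.1°. The pointer is at about -70.7°, so the line is inside tolerance but 11 mm off. A small clockwise nudge would centre it.

Run:
```python
from sim import *
for segs in ([(.1,-200)],[(.1,-250)],[(.1,-300)],[(.2,-150)],[(.2,-200)],[(.3,-150)],[(.2,-240)]):
    print(segs,[round(float(np.degrees(sim(segs+[(1,0)],F,I,0,0,lag=.02)[-1,1])),1) for F,I in((.218,.1),(.2,.095),(.235,.108))])
for v,n in((20,2),(15,3),(20,3)):
    a=np.radians(200-v*np.arange(n+1)); d=7*np.c_[np.diff(np.sin(a)),np.diff(np.cos(a))]; print(v,d.round(2).tolist())
```

```text
[(0.1, -200)] [-1.4, -1.7, -1.1]
[(0.1, -250)] [-2.5, -3.0, -2.1]
[(0.1, -300)] [-3.9, -4.5, -3.3]
[(0.2, -150)] [-2.4, -3.0, -1.9]
[(0.2, -200)] [-5.4, -6.4, -4.6]
[(0.3, -150)] [-5.2, -6.3, -4.2]
[(0.2, -240)] [-8.4, -9.6, -7.2]
20 [[2.39, -0.42], [2.39, 0.42]]
15 [[1.78, -0.4], [1.83, 0.08], [1.74, 0.55]]
20 [[2.39, -0.42], [2.39, 0.42], [2.11, 1.22]]
```

>>> {"op": "move_arm", "data": {"steps": [{"rx":0,"ry":0,"rz":0,"tx":2.15,"ty":-0.42,"tz":0,"fingers":0.2},{"rx":0,"ry":0,"rz":0,"tx":2.17,"ty":0.27,"tz":0,"fingers":0.2},{"rx":0,"ry":0,"rz":0,"tx":0,"ty":0,"tz":0,"fingers":0.2},{"rx":0,"ry":0,"rz":0,"tx":0,"ty":0,"tz":0,"fingers":0.2},{"rx":0,"ry":0,"rz":0,"tx":0,"ty":0,"tz":0,"fingers":0.2},{"rx":0,"ry":0,"rz":0,"tx":0,"ty":0,"tz":0,"fingers":0.2},{"rx":0,"ry":0,"rz":0,"tx":0,"ty":0,"tz":0,"fingers":0.2},{"rx":0,"ry":0,"rz":0,"tx":0,"ty":0,"tz":0,"fingers":0.2},{"rx":0,"ry":0,"rz":0,"tx":0,"ty":0,"tz":0,"fingers":0.2},{"rx":0,"ry":0,"rz":0,"tx":0,"ty":0,"tz":0,"fingers":0.2},{"rx":0,"ry":0,"rz":0,"tx":0,"ty":0,"tz":0,"fingers":0.2}]}}

```text
t: 22.95
tcp_pos: [0.4659, -0.0195, 0.1729]
orientation: [-2.222, -2.218, 0.002]
ft_force: [-5.1, 2.1, 13.1]
finger_gap: 0.0284
grip_force: 60.8
```

Run:
```python
from h import *
print("scene",linepts("scene",np.array([.5278,-.0400])))
print("wrist",linepts("wrist",HUB))
print(readout.read_state()["tcp_pos"],readout.read_state()["t"])
```

```text
scene {55: (-71.9, 9, 8.0), 65: (-70.5, 11, 8.2), 75: (-70.5, 9, 8.1), 85: (-70.9, 7, 6.9), 95: (-70.7, 11, 8.2), 105: (-70.7, 9, 8.0), 115: (-71.0, 7, 7.0), 125: (-70.8, 10, 8.2), 135: (-70.5, 10, 8.2), 145: (-71.7, 3, 7.8)}
wrist {65: (-75.5, 7, 3.2), 75: (-74.3, 60, 7.5)}
[ 0.46590377 -0.0194953   0.1729175 ] 23.05
```

The line is now at -70.8°, on the pointer. I'll open the fingers part way, which stays clear of the crank hub, and retreat upwards.

>>> {"op": "move_arm", "data": {"steps": [{"rx":0,"ry":0,"rz":0,"tx":0,"ty":0,"tz":0,"fingers":0.6},{"rx":0,"ry":0,"rz":0,"tx":0,"ty":0,"tz":0,"fingers":0.6},{"rx":0,"ry":0,"rz":0,"tx":0,"ty":0,"tz":0,"fingers":0.6},{"rx":0,"ry":0,"rz":0,"tx":0,"ty":0,"tz":0,"fingers":0.6},{"rx":0,"ry":0,"rz":0,"tx":0,"ty":0,"tz":0,"fingers":0.6},{"rx":0,"ry":0,"rz":0,"tx":0,"ty":0,"tz":-1,"fingers":0.6},{"rx":0,"ry":0,"rz":0,"tx":0,"ty":0,"tz":-2,"fingers":0.6},{"rx":0,"ry":0,"rz":0,"tx":0,"ty":0,"tz":-2,"fingers":0.6},{"rx":0,"ry":0,"rz":0,"tx":0,"ty":0,"tz":-3,"fingers":0.6},{"rx":0,"ry":0,"rz":0,"tx":0,"ty":0,"tz":-3,"fingers":0.6},{"rx":0,"ry":0,"rz":0,"tx":0,"ty":0,"tz":-3,"fingers":0.6},{"rx":0,"ry":0,"rz":0,"tx":0,"ty":0,"tz":0,"fingers":0.6},{"rx":0,"ry":0,"rz":0,"tx":0,"ty":0,"tz":0,"fingers":0.6},{"rx":0,"ry":0,"rz":0,"tx":0,"ty":0,"tz":0,"fingers":0.6}]}}

```text
t: 24.45
tcp_pos: [0.4659, -0.0197, 0.3104]
orientation: [-2.223, -2.218, 0.002]
ft_force: [-0.4, -0.4, 0.3]
finger_gap: 0.0513
grip_force: 0.0
```

Run:
```python
from h import *
print("scene",linepts("scene",np.array([.5278,-.0400])))
print("wrist",linepts("wrist",HUB))
a=[read_camera(n)["img"][y:y+h,x:x+w,::-1] for n,x,y,h,w in(("wrist",0,0,420,560),("scene",190,140,150,200))]
cv2.imwrite("pics/fin.png",np.hstack([cv2.resize(i,(400,300)) for i in a]))
print(readout.read_state()["tcp_pos"],readout.read_state()["ft_force"],readout.read_state()["t"])
```

```text
scene {55: (-71.9, 9, 8.0), 65: (-70.1, 10, 8.2), 75: (-70.5, 9, 8.1), 85: (-70.9, 7, 6.9), 95: (-70.7, 11, 8.2), 105: (-70.7, 9, 8.0), 115: (-71.3, 8, 7.4), 125: (-70.8, 10, 8.2), 135: (-70.5, 10, 8.2), 145: (-71.7, 3, 7.8)}
wrist {55: (-72.2, 69, 12.4), 65: (-71.8, 77, 12.5), 75: (-71.7, 78, 13.0), 85: (-71.5, 77, 12.8), 95: (-71.8, 78, 13.2), 105: (-71.7, 78, 14.2), 115: (-70.1, 23, 10.6)}
[ 0.4659747  -0.01971674  0.31001521] [-0.09551015  0.162095   -0.17546586] 24.65
```

View pics/fin.png

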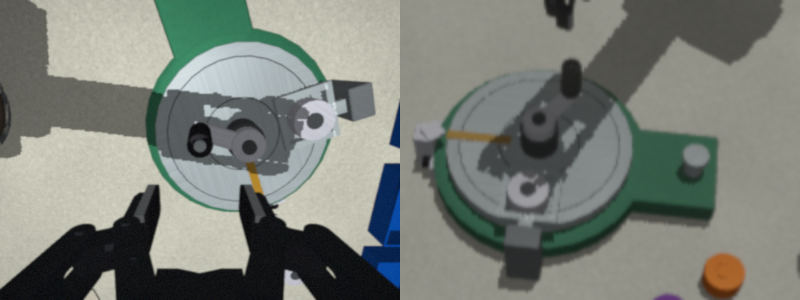

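The final picture shows the line running to the pointer tip at about (445,134), the puck in its guide at (530,188), and the sleeve free at (571,78).

```bash
python3 -c "
from plant import ticket; print(ticket.close_job())"
```

```text
the job is handed in; nothing more can be done
None
```

I've handed the job in: the plate averaged about 19.3 turns a minute over 6.8 s of steady cranking, then stopped with its brass line within about 1° (roughly 2 mm) of the pointer. The crank is released, the puck is still in its guide, and the judge's verdict was not shown.

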